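# Tip up the sample jar and hold the shaker clamp open

### The job

Get the laboratory shaker ready for its next sample: lift the squat screw-cap jar clear of its round rubber mat, tip it to about 45 degrees (never past 60) and keep it so for a second to loosen what has settled, then stand it back upright, wholly on the mat, and let go. Then pull the shaker's spring-loaded roller clamp outward by its upright paddle until its pointer stands opposite the small index block, and finish while still holding it there with the gripper, so that I can load the jar. Leave the index block and everything else where it stands.

Things in the scene. Friction and masses are not known exactly. Their poses are not given: they have to be found in the camera images.
- jar: the sample jar: plain white plastic cylinder, 56 mm diameter, straight wall from the underside up to 76 mm, then a neck and a grey screw cap of 50 mm diameter, 100 mm tall overall; 0.14 to 0.28 kg. Origin at the centre of its underside, z along its axis towards the cap. It stands upright on the mat at the start
- jar_mid (a point): point on the jar's axis, 50 mm above its underside (0.054 m above the table while the jar stands on its mat)
- mat: flat black rubber disc, 110 mm diameter, 4 mm thick, fixed on the table. Origin at the centre of its underside, on the table
- shaker: laboratory shaker, fixed on the table: white base 350 mm (x) by 340 mm (y), steel platform 103 mm above the table, rails and white rollers on it (roller tops 141 mm above the table). Origin on the table under its centre; -x is its front (knob, switch), y its left. Two fixed rollers lie along x at y = 0 and 100 mm; bottle_a and bottle_b stand between them, tops 273 mm above the table
- clamp: the spring clamp: third roller, at the shaker's -y side, with a steel carriage and black upright paddle at its front end. Opens straight along the shaker's -y, 0 to 90 mm. A spring pulls it shut: 4 N, plus 1 N per 10 mm opened; let go, it snaps shut. Origin under mid-roller on the platform top, axes as the shaker's; shut at (0, -45, 103) mm in the shaker's frame
- grip (a point): point to grip on the clamp's paddle, on its mid-plane, 175 mm above the table. The paddle is 12 mm thick along the shaker's y and 36 mm wide along its x; its top is 27 mm above this point, and the carriage block (30 mm along y) begins 33 mm below it. Pinch it from above, fingers closing along the shaker's y
- pointer (a point): tip of the thin steel pointer (3 mm wide) on the front of the clamp's carriage, 132 mm above the table, pointing to the shaker's front. It moves with the clamp and lies 32 mm towards the shaker's -x from grip, at the same y in the shaker's frame. Axes as the shaker's
- mark (a point): middle of the face, towards the pointer, of the index block: dark steel, 12 mm along the shaker's y, 16 along x, 14 high, on the aluminium bar along the shaker's front; 132 mm above the table. Set 46 to 74 mm along the shaker's -y from the shut pointer. Lined up means the same y in the shaker's frame, within the block's width (6 mm either way). Axes as the shaker's. A hard knock shifts it
- dish: bystander: shallow white porcelain bowl, 96 mm diameter, 35 mm high; origin at the centre of its underside
- bottle_a: bystander: tall clear bottle with a white cap, 60 mm diameter, 170 mm tall, standing on the shaker platform; origin at the centre of its underside
- bottle_b: bystander: same as bottle_a, farther back on the platform
- vial_a: bystander: small white vial, 34 mm diameter, 60 mm tall; origin at the centre of its underside
- vial_b: bystander: small amber vial, 34 mm diameter, 60 mm tall; origin at the centre of its underside
Mind the look-alikes: they are no part of the job. What is shaped like the jar but purple is not meant. Several things have the shape of the mat; the one meant has the colours described above.

How it is judged:
On the way, in this order (a step that is already met when the one before it is completed fails the run):
1. the jar is lifted clear of the mat and tipped to between 35 and 60 degrees for half a second (angle between jar's own z axis and vertical between 0.61 and 1.048 rad and height (world z) of jar_mid above 0.065 m), for 0.5 s.
2. the jar stands upright on its mat again, let go (angle between jar's own z axis and vertical below 0.1 rad and horizontal distance between jar and mat below 0.03 m and height (world z) of jar below 0.01 m and linear speed of jar below 0.02 m/s and contact force between the fingers and jar below 0.1 N), for 0.2 s.
At the end, for the whole second after the job is handed in: The jar stands upright (within 6 degrees), released and still on its mat, its centre within 30 mm of the mat's centre; the clamp is held still by the fingers (more than 3 N between them, no jar against the clamp), its pointer within 6 mm of the middle of the index block along the slide (all of step 2 and y of pointer in the frame of mark between -0.006 and 0.006 m and linear speed of clamp below 0.01 m/s and contact force between the fingers and clamp above 3 N and contact force between jar and clamp below 0.1 N); the arm keeps its last pose, push and grip.
It fails at once if the jar is tipped past 65 degrees (angle between jar's own z axis and vertical above 1.134 rad).
It fails at once if the index block is pushed more than 5 mm (distance of mark from where it was at the start of the episode above 0.005 m).
It fails at once if a bystander is moved more than 30 mm or knocked over (distance of any of dish, bottle_a, bottle_b, vial_a, vial_b from where it was at the start of the episode above 0.03 m or angle between any of dish, bottle_a, bottle_b, vial_a, vial_b's own z axis and vertical above 0.5 rad).
It also fails if it takes over 58 s, if anything falls off the work surface, if the arm or the gripper's body presses on something with over 40 N, if the wrist force passes 120 N, or if a joint passes its speed limit or range.

### The arm

A 7-joint arm with a two-finger parallel gripper is mounted at the origin on the work surface. World frame = base frame: x ahead of the robot, y to its left, z up, the work surface at z = 0. Lengths are in m, angles in rad, forces in N, time in s.
With the tool pointing down it reaches from about 0.4 to 0.9 m from the base axis. Payload 5.6 kg.
Tool frame: the origin (TCP) lies on the centre line of the jaws, within the pads' length; the fingertips stand r.tips_ahead ahead of it and the grasp point (between the pads) is the TCP (r.tips_ahead is the distance from the TCP to the fingertips, in m); x points along the fingers, y is the direction in which the jaws open and shut, and the axes are right-handed (so a half turn about x gives the same grasp; the last joint's range is limited). The gripper opens to 92 mm and grips with 3 to 60 N. Pads are 20 mm wide; open, the fingers measure 128 mm over their backs; the gripper's body (75 mm by 189 mm) begins 69 mm behind the grasp point.
Start: joints at [-0.043, 0.468, -0.012, 1.603, 0.006, 1.071, -0.056], TCP at [0.65, -0, 0.234] pointing down, gripper open.
Joint ranges: [-2.53, 2.53], [-0.31, 2.02], [-1.57, 1.55], [0.28, 2.44], [-1.29, 4.43], [0.15, 1.84], [-2.92, 2.92]. Speed limits (rad/s): [2.57, 2.57, 3.14, 3.14, 3.14, 3.14, 3.14].

### API

Orientations are given as a unit quaternion [x, y, z, w].
In Python, from bench import r, read_camera, camera_info gives the robot as it stands.
- The arm moves only by the shell command python3 -m creep 'ROWS'. ROWS is JSON, a list of rows, each a list of 3 entries, a list of its own where there are three numbers: the shift along the tool's x, y, z in cm, then the turn about the tool's x in degrees, then the closure, from 0 (fully open) to 1 (shut). A call has 1 to 12 rows; each row shifts and turns the commanded pose from where the row before left it, along the tool's axes as they then stand; what a row does not reach is not made up. A row lasts 1/12 s, in which the tool goes at most 41.7 mm and 7.16 degrees, less where a joint would pass 70% of its speed; a pose out of reach is approached as far as the arm can. A call is refused whole if a number of a shift passes 4.17 or a number of a turn 7.16, either way. A call with a gripper value outside its range is refused whole. The fingers move at their own pace and stop on an object; the grip force is fixed at half the most. Time passes only in rows, so rows that do not move let the fingers close. It gives the time, the measured TCP pose, the force and the opening at its end, in the units of the state.
- r.sense(): the state, without advancing time (a new reading comes with each control period).
- read_camera(name): name is "scene" or "side" or "wrist"; returns the picture (384x512x3 uint8, blue, green, red); there is no depth.
- camera_info(name): a dict with "fx", "fy", "cx", "cy" (pixels), "dist" ([k1, k2, p1, p2, k3] as OpenCV has them; the pictures are not rectified), "camera_from_world" (4x4, takes a point from world to camera coordinates); the wrist camera has in their place "tool_from_camera" (4x4, takes a point from camera to tool coordinates, whose origin is the TCP and whose axes are the tool frame's). Camera axes: x right, y down, z forward; pixel columns grow to the right and rows downward; lengths in m; the calibration is good to about 2 mm. A picture is of the moment at which its call begins: read the wrist's pose just before it. camera_info takes no time and is no camera call.
- r.sign_off(): hands the job in, once; it reports no verdict.
The state is a dict: "clock": time; "joint_pos": joint angles; "dq": joint speeds; "joint_efforts": joint torques, N m; "ee_pos": TCP position; "tool_rot": TCP orientation; "wrist_force": force on the tool from outside, world axes, zero at the start; "moment": the same for the moment, N m; "width": finger opening in m.
Only numpy, scipy, OpenCV 4.12 (cv2) and the standard library are available. Lean on these libraries where they do the work, as an engineer would, in place of code of your own. Each camera call takes 0.05 s, during which the arm holds its last target. There are 200 camera calls.

## Working session

There is one attempt and no reset: what is moved stays moved. The work goes in short steps, Python scripts to look and compute and a shell command to move; the robot and the scene stay as the last step left them, time stands still between calls to the robot, and variables do not carry over. Pictures are saved under pics/ and viewed, about 8 in all and at most 12, crops included, and the job is handed in when it is done.

```bash
mkdir -p pics
cat > h.py <<'E'
import numpy as np, cv2
from bench import r, read_camera, camera_info
from scipy.spatial.transform import Rotation as R
def cam(n):
    i=camera_info(n); K=np.array([[i['fx'],0,i['cx']],[0,i['fy'],i['cy']],[0,0,1.]])
    if n=='wrist':
        s=r.sense(); T=np.eye(4); T[:3,:3]=R.from_quat(s['tool_rot']).as_matrix(); T[:3,3]=s['ee_pos']
        W=T@np.array(i['tool_from_camera'])
    else: W=np.linalg.inv(np.array(i['camera_from_world']))
    return K,np.array(i['dist'],float),W
def ray(n,px,c=None):
    K,d,W=c or cam(n); u=cv2.undistortPoints(np.array(px,float).reshape(-1,1,2),K,d).reshape(-1,2)
    D=np.c_[u,np.ones(len(u))]@W[:3,:3].T
    return W[:3,3],D
def plane(n,px,z,c=None):
    o,D=ray(n,px,c); return o+D*((z-o[2])/D[:,2])[:,None]
def proj(n,P,c=None):
    K,d,W=c or cam(n); C=np.linalg.inv(W); 
    return cv2.projectPoints(np.array(P,float).reshape(-1,1,3),cv2.Rodrigues(C[:3,:3])[0],C[:3,3],K,d)[0].reshape(-1,2)
def tri(n1,p1,n2,p2):
    o1,d1=ray(n1,p1);o2,d2=ray(n2,p2);d1=d1[0];d2=d2[0]
    s=np.linalg.lstsq(np.c_[d1,-d2],o2-o1,rcond=None)[0]
    a=o1+s[0]*d1;b=o2+s[1]*d2; return (a+b)/2,np.linalg.norm(a-b)
E
python3 - <<'E'
from h import *
for n in('scene','side','wrist'):
    im=read_camera(n); cv2.imwrite(f'pics/{n}0.png',im)
    print(n,np.round(cam(n)[2],3).tolist())
a=cv2.imread('pics/scene0.png');b=cv2.imread('pics/side0.png')
cv2.imwrite('pics/a.png',cv2.resize(a,(800,600)))
cv2.imwrite('pics/b.png',cv2.resize(b,(800,600)))
s=r.sense();print(s['tool_rot'],s['wrist_force'],r.tips_ahead,s['clock'])
E
```

```text
scene [[-0.734, 0.435, -0.522, 1.059], [0.679, 0.492, -0.545, 0.64], [0.02, -0.754, -0.657, 0.834], [0.0, 0.0, 0.0, 1.0]]
side [[-0.948, -0.165, 0.272, 0.214], [-0.318, 0.502, -0.804, 0.949], [-0.004, -0.849, -0.528, 0.703], [0.0, 0.0, 0.0, 1.0]]
wrist [[1.0, 0.0, -0.001, 0.649], [0.0, -0.971, -0.238, 0.067], [-0.001, 0.238, -0.971, 0.385], [0.0, 0.0, 0.0, 1.0]]
[-0.49964925 -0.50029005  0.50038853 -0.49967171] [-0.07409646  0.23994187 -0.85409971] 0.019 0.15
```

View pics/a.png

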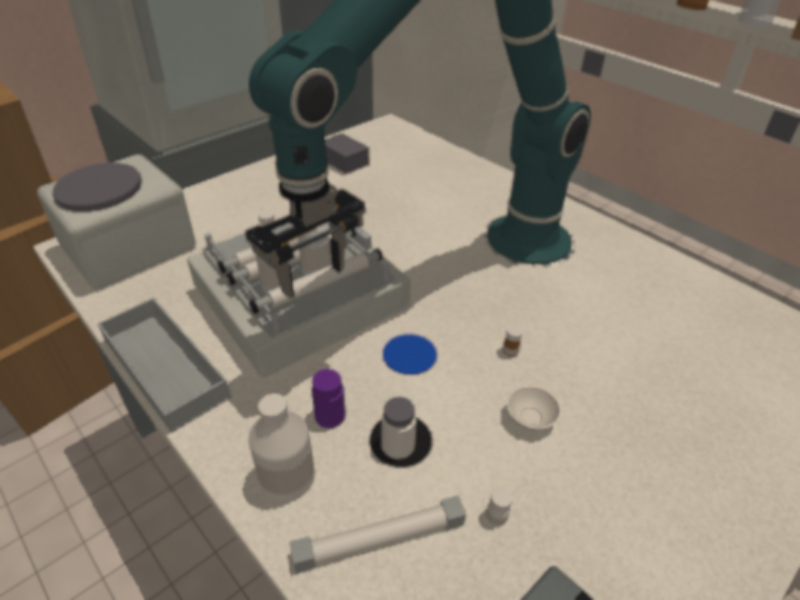

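View pics/b.png

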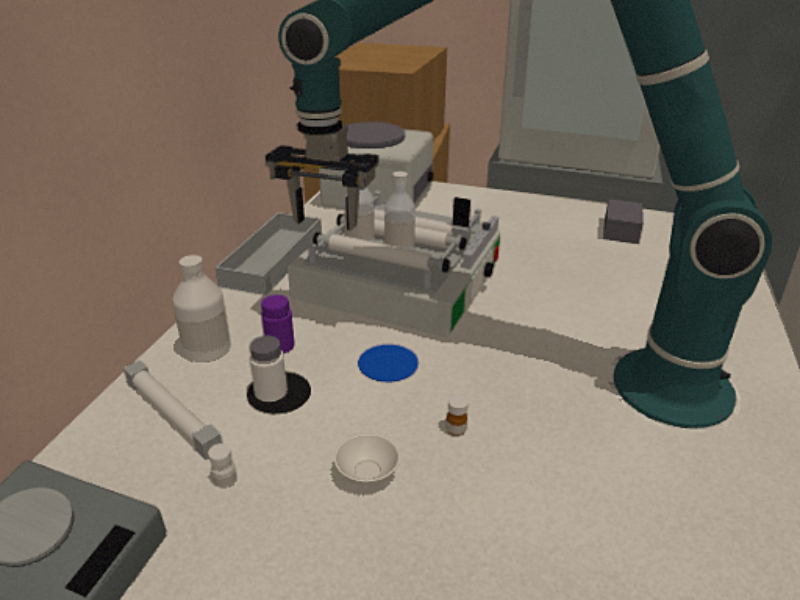

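The scene camera (800 px scale) shows the white jar with grey cap at (400,430) on the black disc. The purple jar at (328,398) and the blue disc at (410,354) are look-alikes. In the side view the jar is at (268,370), and the black paddle is at (461,212) at the shaker's robot-facing front. Only the white jar on the black disc fits the description. I'll confirm it in the wrist crop.

Run:
```python
from h import *
s=512/800
def ell(n,im,x0,y0,x1,y1,z):
    g=im.max(2); m=np.zeros_like(g); m[y0:y1,x0:x1]=(g[y0:y1,x0:x1]<45)
    c=max(cv2.findContours(m,0,1)[0],key=cv2.contourArea); p=plane(n,c.reshape(-1,2),z)
    return cv2.minEnclosingCircle(p[:,:2].astype(np.float32)),cv2.boundingRect(c)
a=cv2.imread('pics/scene0.png');b=cv2.imread('pics/side0.png')
print(ell('scene',a,225,250,285,300,.004)); print(ell('side',b,150,230,205,268,.004))
for k,pa,pb,z in[('jar',(400,455),(270,398),.004),('captop',(399,405),(265,344),.104),('purple',(330,422),(280,348),0),('dish',(532,415),(367,470),0),('viala',(498,520),(223,482),0),('vialb',(512,352),(457,430),0),('bigbottle',(285,485),(205,350),0),('blue',(410,354),(388,362),.004)]:
    print(k,plane('scene',np.array(pa)*s,z)[0].round(3),plane('side',np.array(pb)*s,z)[0].round(3))
print('paddle',plane('side',np.array([(461,199),(461,212)])*s,.2).round(3))
```

```text
(((0.6528841257095337, 0.22711937129497528), 0.05052048712968826), (238, 270, 37, 28))
(((0.6496366858482361, 0.22928114235401154), 0.05456666648387909), (158, 239, 41, 26))
jar [0.674 0.25  0.004] [0.655 0.25  0.004]
captop [0.658 0.228 0.104] [0.66  0.234 0.104]
purple [0.718 0.116 0.   ] [0.705 0.112 0.   ]
dish [0.438 0.347 0.   ] [0.447 0.345 0.   ]
viala [0.639 0.436 0.   ] [0.637 0.436 0.   ]
vialb [0.342 0.223 0.   ] [0.341 0.221 0.   ]
bigbottle [0.848 0.166 0.   ] [0.837 0.163 0.   ]
blue [0.501 0.093 0.004] [0.498 0.093 0.004]
paddle [[ 0.446 -0.219  0.2  ]
 [ 0.432 -0.157  0.2  ]]
```

```bash
python3 -m creep '[[[0,0.1,-2],0,0],[[0,0.1,-3.4],0,0],[[0,0.1,-3.5],0,0],[[0,0.1,-3.5],0,0],[[0,0,-3.5],0,0],[[0,0,-3.4],0,0],[[0,0,-2.5],0,0],[[0,0,-1],0,0],[[0,0,0],0,0],[[0,0,0],0,0]]'
python3 - <<'E'
from h import *
for n in('wrist','scene','side'): cv2.imwrite(f'pics/{n}1.png',read_camera(n))
s=r.sense();print(s['ee_pos'],s['wrist_force'])
np.save('w1.npy',cam('wrist')[2])
w=cv2.imread('pics/wrist1.png');b=cv2.imread('pics/side1.png');b=b[110:200,190:330]
a=cv2.imread('pics/scene1.png')[130:240,110:270]
o=np.zeros((600,800,3),np.uint8);o[:300,:400]=cv2.resize(w,(400,300));o[:300,400:]=cv2.resize(b,(400,300));o[300:,:400]=cv2.resize(a,(400,300))
cv2.imwrite('pics/c.png',o)
E
```

```text
clock: 0.98
ee_pos: [0.6541, 0.2266, 0.2331]
tool_rot: [-0.5, -0.5, 0.501, -0.5]
wrist_force: [-0.2, -0.4, -0.1]
width: 0.0917
[0.65472453 0.22481812 0.23361814] [-0.10827437  0.28372033  0.07472711]
```

View pics/c.png

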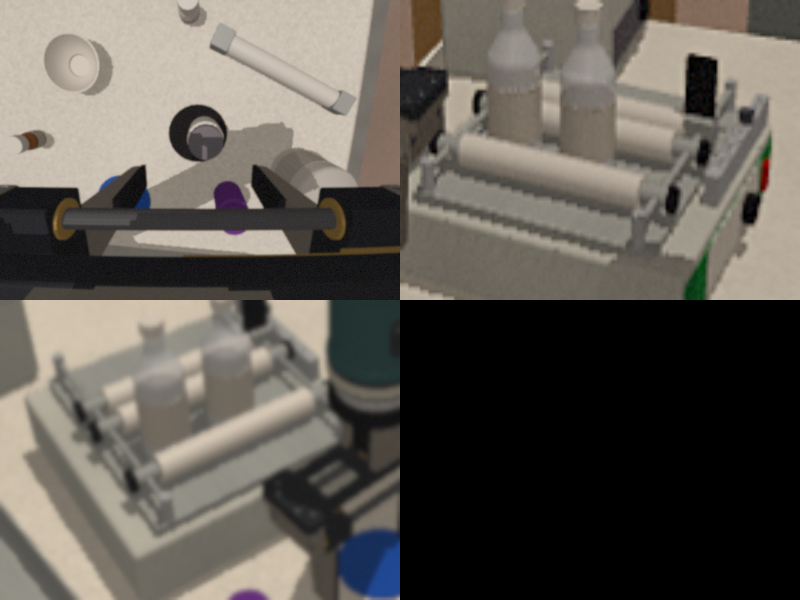

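The wrist view (400 px scale) confirms the white jar with grey cap at (205,135) on the black mat. The purple jar is at (230,205) and the blue disc at (125,190). The side crop shows the black paddle at (702,85) and the index bar on the shaker's front.

Run:
```python
from h import *
w=cv2.imread('pics/wrist1.png'); c=(cam('wrist')[0],cam('wrist')[1],np.load('w1.npy'))
x0,y0,x1,y1=205,125,300,215
cr=w[y0:y1,x0:x1]; g=cr.max(2).astype(np.uint8)
m=(g<40).astype(np.uint8); k=max(cv2.findContours(m,0,1)[0],key=cv2.contourArea).reshape(-1,2)+[x0,y0]
p=plane('wrist',k,.004,c); print('mat',cv2.minEnclosingCircle(p[:,:2].astype(np.float32)))
cv2.imwrite('pics/d.png',cv2.resize(cr,(760,720))[:600])
print(proj('wrist',[(.655,.228,.004),(.655,.228,.104)],c))
```

```text
mat ((0.6526173949241638, 0.2246820330619812), 0.052238646894693375)
[[254.90925868 168.92376297]
 [255.14696998 184.20134699]]
```

View pics/d.png

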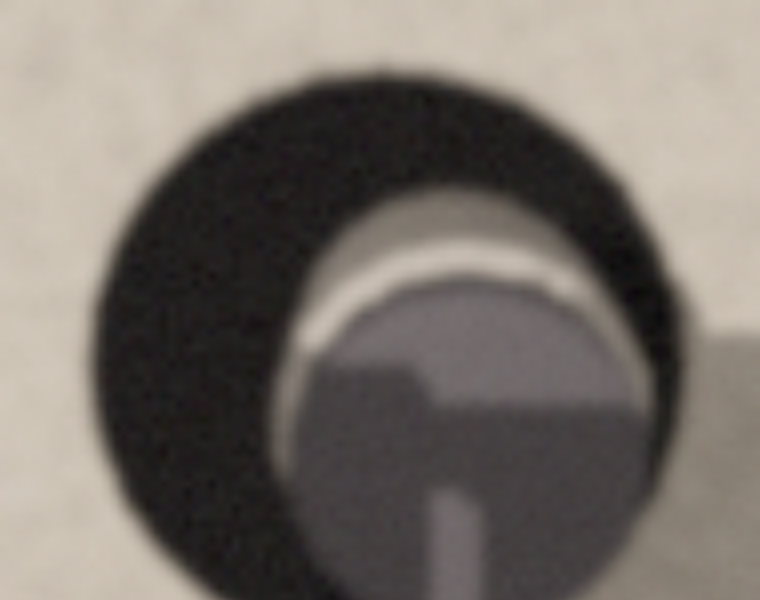

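Run:
```python
from h import *
c=(cam('wrist')[0],cam('wrist')[1],np.load('w1.npy'))
print(plane('wrist',[(263.7,181.5)],.104,c), plane('wrist',[(253.7,171.3)],.004,c), r.sense()['ee_pos'])
```

```text
[[0.66430437 0.23097671 0.104     ]] [[0.65322477 0.22449913 0.004     ]] [0.65472453 0.22481812 0.23361814]
```

```bash
python3 -m creep '[[[1,0.5,-0.2],0,0],[[2.5,0.4,-0.2],0,0],[[3,0,0],0,0],[[3,0,0],0,0],[[3,0,0],0,0],[[2.5,0,0],0,0],[[1.2,0,0],0,0],[[0.6,0,0],0,0],[[0,0,0],0,0],[[0,0,0],0,0]]'; python3 -c "
from bench import r
print(r.sense()['ee_pos'])"
```

```text
clock: 1.97
ee_pos: [0.664, 0.2319, 0.0667]
tool_rot: [0.501, 0.5, -0.5, 0.5]
wrist_force: [-0.1, 0.1, 0.4]
width: 0.0922
[0.66403112 0.23192177 0.0666611 ]
```

```bash
python3 -m creep '[[[0,0,0],0,0.3],[[0,0,0],0,0.4],[[0,0,0],0,0.5],[[0,0,0],0,0.6],[[0,0,0],0,0.7],[[0,0,0],0,0.8],[[0,0,0],0,1],[[0,0,0],0,1],[[0,0,0],0,1],[[0,0,0],0,1]]'
python3 - <<'E'
import numpy as np
# grip path about +y edge: a=.028,h=.0627
a,h=.028,.0627
for t in range(0,56,5):
    q=np.radians(t); y=a-a*np.cos(q)+h*np.sin(q); z=a*np.sin(q)+h*np.cos(q)
    print(t,round(y*100,2),round((z-h)*100,2))
E
```

```text
clock: 2.8
ee_pos: [0.6632, 0.2321, 0.066]
tool_rot: [0.5, 0.5, -0.5, 0.5]
wrist_force: [-0.5, 0.5, 4.7]
width: 0.0554
0 0.0 0.0
5 0.56 0.22
10 1.13 0.39
15 1.72 0.51
20 2.31 0.58
25 2.91 0.6
30 3.51 0.56
35 4.1 0.47
40 4.69 0.33
45 5.25 0.14
50 5.8 -0.09
55 6.33 -0.38
```

```bash
python3 -m creep '[[[-0.07,0,-0.28],0,1],[[-0.1,0,-0.28],0,1],[[-0.08,0,-0.28],0,1],[[-0.08,0,-0.29],0,1],[[-0.06,0,-0.29],0,1],[[-0.04,0,-0.29],0,1],[[0,0,0],0,1]]'
python3 - <<'E'
from h import *
o=np.hstack([cv2.resize(read_camera('side')[190:290,130:230],(400,400)),cv2.resize(read_camera('scene')[220:320,210:310],(400,400))])
cv2.imwrite('pics/e.png',o);print(r.sense()['ee_pos'],r.sense()['wrist_force'],r.sense()['moment'])
E
```

```text
clock: 3.38
ee_pos: [0.6628, 0.2503, 0.0699]
tool_rot: [0.5, 0.5, -0.5, 0.5]
wrist_force: [0.1, -0.0, -0.9]
width: 0.0553
[0.66295469 0.24922368 0.06982281] [-0.12008623 -0.38633191 -1.67352048] [ 0.06995459 -0.06348865 -0.02743281]
```

View pics/e.png

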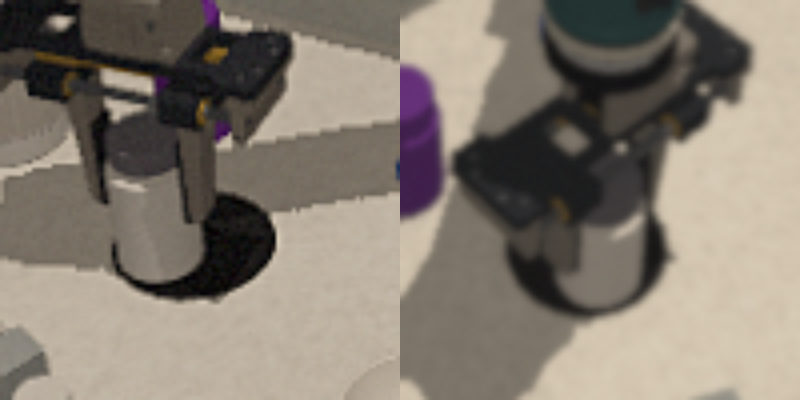

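The jar was carried along without turning (4 mm up, no tilt), because the pads grip too long a line. I'll set it back and regrip with only the fingertips on the top of the wall. That gives less twisting friction and a longer lever.

```bash
python3 -m creep '[[[0.05,0,0.6],0,1],[[0.1,0,0.6],0,1],[[0.18,0,0.5],0,1],[[0.08,0,0],0,1],[[0,0,0],0,0.6],[[0,0,0],0,0.3],[[0,0,0],0,0.3],[[-0.8,0,0],0,0.3],[[-1.3,0,0],0,0.3],[[0,0,0],0,0.3],[[0,0,0],0,0.3]]' && python3 -m creep '[[[0,0,0],0,0.5],[[0,0,0],0,0.6],[[0,0,0],0,0.7],[[0,0,0],0,0.8],[[0,0,0],0,1],[[0,0,0],0,1],[[0,0,0],0,1]]'
python3 - <<'E'
import numpy as np
a,h=.028,.070
for t in range(0,56,5):
    q=np.radians(t); y=a-a*np.cos(q)+h*np.sin(q); z=a*np.sin(q)+h*np.cos(q)
    print(t,round(y*100,2),round((z-h)*100,2))
E
```

```text
clock: 4.4
ee_pos: [0.6641, 0.2327, 0.0887]
tool_rot: [0.501, 0.5, -0.499, 0.5]
wrist_force: [0.1, 0.4, -0.3]
width: 0.0645
clock: 4.98
ee_pos: [0.6631, 0.2321, 0.0869]
tool_rot: [0.5, 0.5, -0.5, 0.5]
wrist_force: [-0.1, -0.4, 3.1]
width: 0.0548
0 0.0 0.0
5 0.62 0.22
10 1.26 0.38
15 1.91 0.49
20 2.56 0.54
25 3.22 0.53
30 3.88 0.46
35 4.52 0.34
40 5.15 0.16
45 5.77 -0.07
50 6.36 -0.36
55 6.93 -0.69
```

```bash
python3 -m creep '[[[0.25,0,0],0,1],[[-0.11,0,-0.31],0,1],[[-0.1,0,-0.31],0,1],[[-0.09,0,-0.32],0,1],[[-0.08,0,-0.32],0,1]]' && python3 -m creep '[[[-0.06,0,-0.32],0,1],[[-0.05,0,-0.33],0,1],[[-0.03,0,-0.33],0,1],[[-0.02,0,-0.33],0,1],[[0,0,0],0,1]]'
python3 - <<'E'
from h import *
o=np.hstack([cv2.resize(read_camera('side')[190:290,130:230],(400,400)),cv2.resize(read_camera('scene')[220:320,210:310],(400,400))])
cv2.imwrite('pics/f.png',o);print(r.sense()['ee_pos'],r.sense()['wrist_force'],r.sense()['moment'])
E
```

```text
clock: 5.4
ee_pos: [0.6624, 0.2447, 0.0872]
tool_rot: [-0.5, -0.5, 0.5, -0.5]
wrist_force: [0.0, 0.6, -1.7]
width: 0.0551
clock: 5.82
ee_pos: [0.6627, 0.2591, 0.0895]
tool_rot: [0.5, 0.501, -0.5, 0.5]
wrist_force: [-1.3, -0.6, -0.6]
width: 0.055
[0.66289979 0.25799409 0.08954823] [ 0.34849179 -0.12881457 -1.60864846] [-0.00371898  0.02059911 -0.00924244]
```

View pics/f.png

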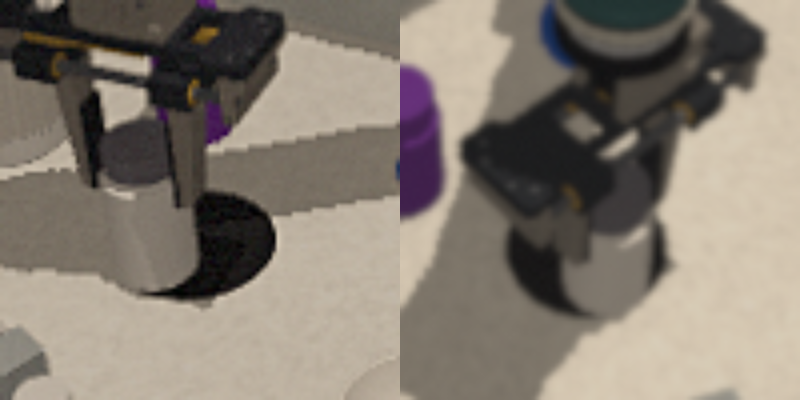

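Same result: it slides instead of tipping. I'll set it on the table just beyond the mat on the free +y side and push its foot against the mat's fixed 4 mm edge as a stop.

```bash
python3 -m creep '[[[-0.1,-0.2,-1],0,1],[[0,-0.3,-2],0,1],[[0,-0.3,-1.7],0,1],[[0,-0.2,-1.2],0,1],[[0,0,0],0,1],[[0,0,0],0,1],[[0.4,0,0],0,1],[[0.35,0,0],0,1],[[0,0,0],0,1]]' ; python3 -m creep '[[[0,0,0.3],0,1],[[0,0,0.3],0,1],[[0,0,0],0,1]]'; python3 -m creep '[[[-0.05,0,0.3],0,1],[[-0.1,0,0.3],0,1],[[-0.1,0,0.3],0,1],[[0,0,0],0,1]]'
```

```text
clock: 6.67
ee_pos: [0.6537, 0.315, 0.0826]
tool_rot: [-0.5, -0.499, 0.501, -0.5]
wrist_force: [0.5, 0.3, -1.1]
width: 0.0552
clock: 6.92
ee_pos: [0.6531, 0.3099, 0.0832]
tool_rot: [0.5, 0.5, -0.5, 0.5]
wrist_force: [-0.1, 0.8, -2.0]
width: 0.0551
clock: 7.25
ee_pos: [0.6531, 0.3013, 0.086]
tool_rot: [0.5, 0.5, -0.5, 0.5]
wrist_force: [-0.4, 1.5, -1.9]
width: 0.055
```

```bash
python3 -m creep '[[[-0.2,0,-0.7],0,1],[[0,0,-0.9],0,1],[[0.3,0,0],0,1],[[0.2,0,0],0,1],[[0,0,0],0,1]]' ; python3 -m creep '[[[0.2,0,0],0,1],[[0,0,0],0,1]]'; python3 -m creep '[[[0,0,0.3],0,1],[[0,0,0.3],0,1],[[0,0,0.3],0,1],[[0,0,0.2],0,1],[[0,0,0],0,1]]';python3 -m creep '[[[0,0,0.2],0,1],[[0,0,0.2],0,1],[[0,0,0.2],0,1],[[0,0,0],0,1]]'
```

```text
clock: 7.67
ee_pos: [0.6531, 0.3209, 0.0846]
tool_rot: [0.501, 0.501, -0.498, 0.5]
wrist_force: [-2.3, 2.4, 8.8]
width: 0.055
clock: 7.83
ee_pos: [0.6531, 0.322, 0.0842]
tool_rot: [0.501, 0.501, -0.498, 0.5]
wrist_force: [-4.8, 2.9, 14.7]
width: 0.0551
clock: 8.25
ee_pos: [0.6537, 0.3124, 0.0857]
tool_rot: [0.503, 0.501, -0.496, 0.5]
wrist_force: [-4.9, 5.4, 16.7]
width: 0.0555
clock: 8.58
ee_pos: [0.6543, 0.3055, 0.0859]
tool_rot: [0.503, 0.501, -0.497, 0.5]
wrist_force: [-4.1, 4.2, 18.4]
width: 0.0551
```

Run:
```python
from h import *
o=np.hstack([cv2.resize(read_camera('side')[190:290,120:220],(400,400)),cv2.resize(read_camera('scene')[230:330,220:320],(400,400))])
cv2.imwrite('pics/g.png',o);print(r.sense()['ee_pos'],r.sense()['wrist_force'],r.sense()['moment'])
```

```text
[0.65434078 0.30574339 0.08584125] [-4.32620602  4.03909675 17.42981337] [1.11830576 1.16756611 0.04517359]
```

View pics/g.png

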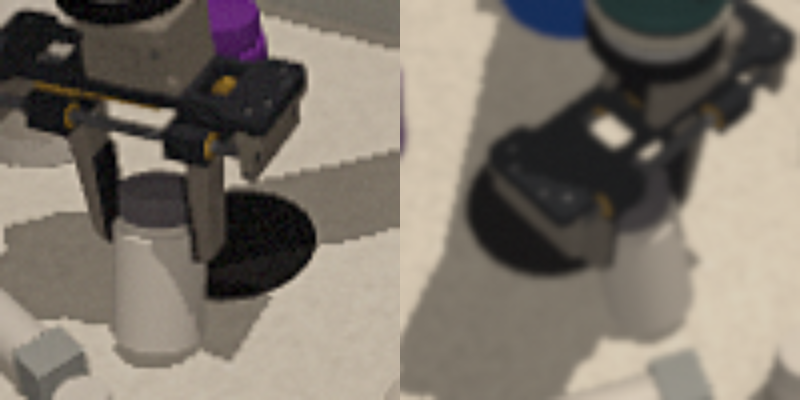

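```bash
python3 -m creep '[[[-0.05,0,0.3],0,1],[[-0.05,0,0.3],0,1],[[-0.05,0,0.3],0,1],[[-0.05,0,0.3],0,1],[[0,0,0],0,1]]';python3 -m creep '[[[-0.05,0,0.3],0,1],[[-0.05,0,0.3],0,1],[[-0.03,0,0.3],0,1],[[-0.03,0,0.3],0,1],[[0,0,0],0,1]]'
python3 - <<'E'
from h import *
o=np.hstack([cv2.resize(read_camera('side')[190:290,120:220],(400,400)),cv2.resize(read_camera('scene')[230:330,220:320],(400,400))])
cv2.imwrite('pics/h.png',o);print(r.sense()['ee_pos'],r.sense()['wrist_force'],r.sense()['moment'])
E
```

```text
clock: 9.1
ee_pos: [0.6544, 0.2901, 0.0852]
tool_rot: [0.502, 0.5, -0.498, 0.5]
wrist_force: [-0.6, 1.5, 8.4]
width: 0.0551
clock: 9.52
ee_pos: [0.6532, 0.2759, 0.0845]
tool_rot: [-0.5, -0.5, 0.5, -0.5]
wrist_force: [-0.1, 1.9, 5.4]
width: 0.0556
[0.65318684 0.27632655 0.08457728] [-0.34357082  0.89084538  6.31300276] [ 0.4571772   0.17396802 -0.05686529]
```

View pics/h.png

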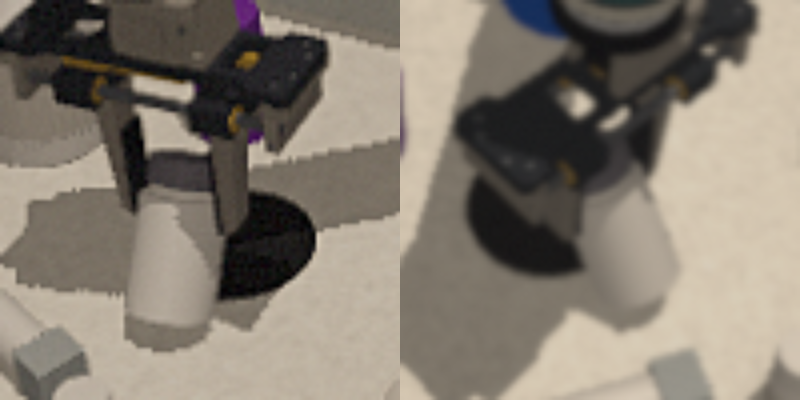

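It now tips, about 25° with its foot against the mat edge. I'll carry on to about 45° and then lift.

```bash
python3 -m creep '[[[0.02,0,0.3],0,1],[[0.04,0,0.3],0,1],[[0.06,0,0.3],0,1],[[0.08,0,0.3],0,1],[[0.08,0,0.3],0,1],[[0.1,0,0.3],0,1],[[0.1,0,0.3],0,1],[[0.1,0,0.3],0,1],[[0,0,0],0,1]]' && python3 -m creep '[[[-0.4,0,0],0,1],[[-0.8,0,0],0,1],[[-0.8,0,0],0,1],[[-0.5,0,0],0,1],[[0,0,0],0,1]]'
python3 - <<'E'
from h import *
o=np.hstack([cv2.resize(read_camera('side')[180:280,130:230],(400,400)),cv2.resize(read_camera('scene')[220:320,220:320],(400,400))])
cv2.imwrite('pics/i.png',o);print(r.sense()['ee_pos'],r.sense()['wrist_force'],r.sense()['moment'])
E
```

```text
clock: 10.37
ee_pos: [0.6528, 0.2515, 0.0781]
tool_rot: [-0.5, -0.5, 0.501, -0.5]
wrist_force: [0.2, 1.2, 3.2]
width: 0.055
clock: 10.78
ee_pos: [0.654, 0.2529, 0.1054]
tool_rot: [0.501, 0.499, -0.499, 0.5]
wrist_force: [0.6, 0.3, -1.4]
width: 0.0552
[0.65317374 0.25265366 0.10391538] [ 0.78254902 -0.54518568 -1.6127343 ] [0.00131029 0.01068967 0.03196232]
```

View pics/i.png

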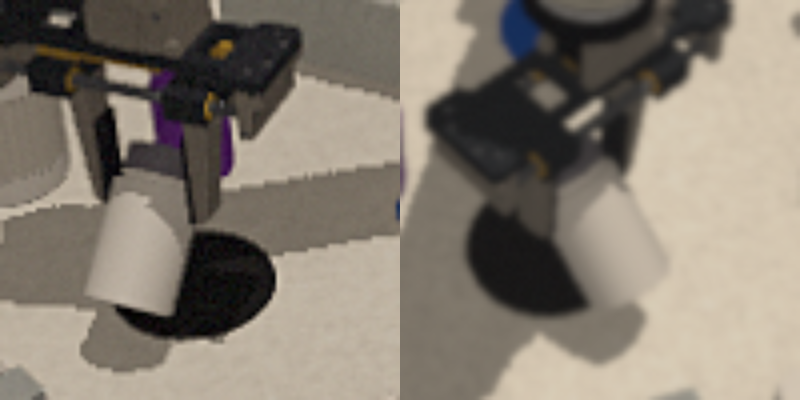

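Run:
```python
from h import *
S=lambda u,v:(130+u/4,180+v/4); C=lambda u,v:(220+(u-400)/4,220+v/4)
print(tri('side',S(133,301),'scene',C(634,285)))
for t in(35,40,45,50,55):
    q=np.radians(t); ax=np.array([0,-np.sin(q),np.cos(q)]); g=np.array([.653,.2527,.090]); 
    out=[t]
    for n in('side','scene'):
        for e in(1,-1):
            # silhouette generator: point on circle where normal perpendicular to view ray
            o=cam(n)[2][:3,3]; v=g-o; nrm=np.cross(v,ax); nrm/=np.linalg.norm(nrm)
            p=proj(n,[g+.028*e*nrm, g+.028*e*nrm-.05*ax]); d=p[1]-p[0]; out.append(round(float(np.degrees(np.arctan2(d[0],d[1]))),1))
    print(out)
m=lambda a,b:round(float(np.degrees(np.arctan2(b[0]-a[0],b[1]-a[1]))),1)
print(m((192,190),(178,312)),m((122,175),(88,290)),m((622,165),(668,262)),m((555,225),(592,303)))
```

```text
(array([0.64981349, 0.30473553, 0.04597671]), np.float64(0.005594865161018392))
[35, -10.2, -10.1, 23.0, 24.0]
[40, -12.2, -12.4, 25.7, 26.3]
[45, -14.2, -14.7, 28.2, 28.6]
[50, -16.3, -17.0, 30.6, 30.7]
[55, -18.4, -19.4, 32.9, 32.8]
-6.5 -16.5 25.4 25.4
```

```bash
python3 -m creep '[[[0,0,0],0,1],[[0,0,0],0,1],[[0,0,0],0,1],[[0,0,0],0,1],[[0,0,0],0,1],[[0,0,0],0,1],[[0,0,0],0,1],[[0,0,0],0,1],[[0,0,0],0,1],[[0,0,0],0,1],[[0,0,0],0,1]]' && python3 -m creep '[[[0.8,0,-0.05],0,1],[[0.9,0,-0.05],0,1],[[0.6,0,0],0,1],[[0.3,0,0],0,1],[[0.1,0,0.3],0,1],[[0.1,0,0.3],0,1],[[0,0,0],0,1]]'&& python3 -m creep '[[[-0.8,0,0],0,1],[[-1,0,0],0,1],[[-0.9,0,0],0,1],[[0,0,0],0,1],[[0,0,0],0,1],[[0,0,0],0,1],[[0,0,0],0,1],[[0,0,0],0,1],[[0,0,0],0,1],[[0,0,0],0,1],[[0,0,0],0,1],[[0,0,0],0,1]]'
python3 - <<'E'
from h import *
cv2.imwrite('pics/side_t.png',read_camera('side'));cv2.imwrite('pics/scene_t.png',read_camera('scene'))
def edge(f,x0,y0,x1,y1):  # direction of bright-wall right edge
    pass
a=cv2.imread('pics/scene_t.png')[220:320,220:320];b=cv2.imread('pics/scene0.png')
for n,box in(('side',(130,180,230,280)),('scene',(220,220,320,320))):
    im=cv2.imread(f'pics/{n}_t.png');x0,y0,x1,y1=box
    g=cv2.cvtColor(im[y0:y1,x0:x1],6); L=cv2.createLineSegmentDetector().detect(cv2.resize(g,None,fx=3,fy=3))[0].reshape(-1,4)/3
    for l in L:
        d=l[2:]-l[:2]
        if np.hypot(*d)>14: print(n,l.round(),round(float(np.degrees(np.arctan2(d[0],d[1])))))
E
```

```text
clock: 11.8
ee_pos: [0.653, 0.2528, 0.1035]
tool_rot: [0.5, 0.5, -0.5, 0.5]
wrist_force: [0.5, -0.2, -1.2]
width: 0.055
clock: 12.38
ee_pos: [0.6529, 0.2477, 0.0757]
tool_rot: [-0.5, -0.5, 0.5, -0.5]
wrist_force: [-1.2, -0.9, 4.9]
width: 0.0558
clock: 13.38
ee_pos: [0.653, 0.2477, 0.1024]
tool_rot: [-0.5, -0.5, 0.5, -0.5]
wrist_force: [-0.1, 0.1, -2.4]
width: 0.0552
side [30. 26. 31. 41.] 6
side [27. 74. 43. 79.] 72
side [25. 48. 19. 26.] -165
side [75. 21. 64. 35.] -37
side [30. 43. 26. 61.] -14
side [47. 32. 50. 55.] 8
side [15. 25. 18. 42.] 8
side [28. 14.  6. 10.] -99
side [27. 48. 25. 30.] -171
scene [59. 27. 55. 45.] -11
scene [ 1. 26.  1. 48.] 1
scene [32. 80. 19. 72.] -120
scene [36. 58. 47. 76.] 31
scene [47. 91. 34. 82.] -123
scene [33. 82. 23. 94.] -39
scene [21. 49.  8. 37.] -134
scene [21. 45.  9. 34.] -132
```

The tilt is about 45° and was held for about a second. To straighten it, I'll yaw the jar 90° on the mat's free -x side. Then its overhanging bottom faces the mat edge, and pushing +x against that edge stands it up.

```bash
python3 -m creep '[[[-1,-0.5,0],0,1],[[-1,-1.2,0.3],0,1],[[-1,-1.6,0.4],0,1],[[-0.5,-1.6,0.4],0,1],[[0,-1.6,0.4],0,1],[[0,-1.4,0.4],0,1],[[0,-0.9,0.3],0,1],[[0,-0.5,0],0,1],[[0,0,0],0,1]]' && python3 -m creep '[[[0,0,0],4,1],[[0,0,0],7,1],[[0,0,0],7,1],[[0,0,0],7,1],[[0,0,0],7,1],[[0,0,0],7,1],[[0,0,0],7,1],[[0,0,0],7,1],[[0,0,0],7,1],[[0,0,0],7,1],[[0,0,0],7,1],[[0,0,0],7,1]]'&& python3 -m creep '[[[0,0,0],6,1],[[0,0,0],3,1],[[0,0,0],0,1],[[0,0,0],0,1]]'
python3 - <<'E'
from h import *
o=np.hstack([cv2.resize(read_camera('side')[160:260,140:240],(400,400)),cv2.resize(read_camera('scene')[200:300,230:330],(400,400))])
cv2.imwrite('pics/j.png',o);print(r.sense()['ee_pos'],r.sense()['wrist_force'],r.sense()['joint_pos'])
E
```

```text
clock: 14.23
ee_pos: [0.5594, 0.226, 0.1381]
tool_rot: [0.5, 0.5, -0.5, 0.5]
wrist_force: [0.3, 0.1, -1.2]
width: 0.0552
clock: 15.23
ee_pos: [0.5609, 0.2262, 0.1376]
tool_rot: [0.705, 0.053, -0.705, 0.053]
wrist_force: [-0.2, 0.3, -1.0]
width: 0.0552
clock: 15.57
ee_pos: [0.5605, 0.2262, 0.1375]
tool_rot: [0.707, 0.001, -0.707, 0.001]
wrist_force: [-0.6, -0.8, -1.1]
width: 0.0555
[0.560325   0.22601311 0.13746669] [-0.43242897 -0.66895717 -1.697507  ] [-0.67048833  0.51021504  0.30522207  1.81311539 -0.19699781  0.84762597
 -1.84016312]
```

View pics/j.png

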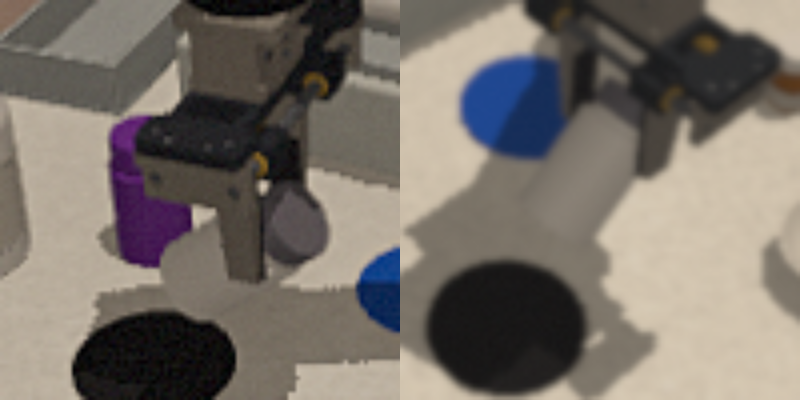

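```bash
python3 -m creep '[[[1,0,0.1],0,1],[[1.7,0,0.2],0,1],[[1.7,0,0],0,1],[[1,0,0],0,1],[[0.5,0,0],0,1],[[0.1,0,0],0,1],[[0,0,0],0,1],[[0,0,0],0,1]]' && python3 -m creep '[[[0,0,-0.3],0,1],[[0,0,-0.3],0,1],[[0,0,0],0,1]]' && python3 -m creep '[[[0,0,-0.3],0,1],[[0,0,-0.2],0,1],[[0,0,0],0,1]]'&& python3 -m creep '[[[-0.1,0,-0.3],0,1],[[-0.1,0,-0.3],0,1],[[0,0,0],0,1]]'
```

```text
clock: 16.33
ee_pos: [0.5575, 0.2258, 0.0777]
tool_rot: [0.707, 0.0, -0.707, -0.0]
wrist_force: [0.7, -0.9, -0.9]
width: 0.055
clock: 16.58
ee_pos: [0.5613, 0.226, 0.0784]
tool_rot: [-0.705, -0.0, 0.709, -0.0]
wrist_force: [-8.5, -0.0, 9.8]
width: 0.0551
clock: 16.83
ee_pos: [0.5659, 0.2265, 0.0795]
tool_rot: [-0.705, -0.001, 0.709, 0.0]
wrist_force: [-11.6, -1.0, 18.3]
width: 0.0551
clock: 17.08
ee_pos: [0.5734, 0.2267, 0.0816]
tool_rot: [-0.706, -0.001, 0.708, 0.0]
wrist_force: [-7.9, -0.3, 14.3]
width: 0.0553
```

```bash
python3 -m creep '[[[-0.1,0,-0.3],0,1],[[-0.08,0,-0.3],0,1],[[-0.06,0,-0.3],0,1],[[-0.04,0,-0.3],0,1],[[0,0,0],0,1]]'
python3 - <<'E'
from h import *
o=np.hstack([cv2.resize(read_camera('side')[180:280,140:240],(400,400)),cv2.resize(read_camera('scene')[210:310,220:320],(400,400))])
cv2.imwrite('pics/k.png',o)
E
```

```text
clock: 17.5
ee_pos: [0.5867, 0.2266, 0.0841]
tool_rot: [0.707, 0.001, -0.707, -0.001]
wrist_force: [-4.0, 0.2, 8.6]
width: 0.0556
```

View pics/k.png

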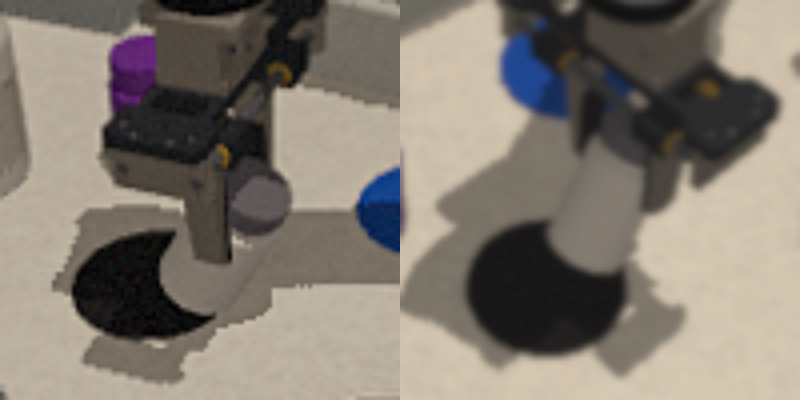

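It's straightening, now about 25–30°. I'll continue the arc.

```bash
python3 -m creep '[[[-0.03,0,-0.3],0,1],[[-0.02,0,-0.3],0,1],[[0,0,-0.3],0,1],[[0.02,0,-0.3],0,1],[[0,0,0],0,1]]' && python3 -m creep '[[[0.03,0,-0.3],0,1],[[0.05,0,-0.3],0,1],[[0.05,0,-0.3],0,1],[[0.05,0,-0.3],0,1],[[0,0,0],0,1]]'; python3 -m creep '[[[0.08,0,-0.3],0,1],[[0.1,0,-0.3],0,1],[[0.1,0,-0.2],0,1],[[0.1,0,-0.2],0,1],[[0,0,0],0,1]]'
python3 - <<'E'
from h import *
for n,box in(('side',(140,170,240,290)),('scene',(220,200,320,310))):
    im=read_camera(n);cv2.imwrite(f'pics/{n}_u.png',im);x0,y0,x1,y1=box
    g=cv2.cvtColor(im[y0:y1,x0:x1],6); L=cv2.createLineSegmentDetector().detect(cv2.resize(g,None,fx=3,fy=3))[0].reshape(-1,4)/3
    for l in L:
        d=l[2:]-l[:2]
        if d[1]<0:d=-d
        if np.hypot(*d)>9 and abs(d[1])>2*abs(d[0]): print(n,(l+[x0,y0]*2).round(),round(float(np.degrees(np.arctan2(d[0],d[1])))))
g=np.array(r.sense()['ee_pos'])-[0,0,.01]
for t in(0,10,20):
    q=np.radians(t);ax=np.array([-np.sin(q),0,np.cos(q)]);out=[t]
    for n in('side','scene'):
        for e in(1,-1):
            v=g-cam(n)[2][:3,3];m=np.cross(v,ax);m/=np.linalg.norm(m);p=proj(n,[g+.028*e*m,g+.028*e*m-.05*ax]);d=p[1]-p[0];out+=[p.round().tolist(),round(float(np.degrees(np.arctan2(d[0],d[1]))),1)]
    print(out)
E
```

```text
clock: 18.02
ee_pos: [0.5995, 0.2266, 0.0846]
tool_rot: [0.708, 0.001, -0.706, -0.001]
wrist_force: [-3.0, -0.4, 8.4]
width: 0.0552
clock: 18.43
ee_pos: [0.6122, 0.2266, 0.083]
tool_rot: [0.708, 0.001, -0.706, -0.001]
wrist_force: [-0.7, 0.4, 7.9]
width: 0.0549
clock: 18.85
ee_pos: [0.6233, 0.2265, 0.0799]
tool_rot: [0.709, 0.001, -0.705, -0.001]
wrist_force: [0.4, 0.5, 9.3]
width: 0.0554
side [184. 234. 185. 243.] 5
side [195. 217. 196. 229.] 8
side [177. 243. 178. 255.] 7
side [195. 201. 195. 217.] -2
side [165. 199. 165. 189.] 0
side [183. 243. 182. 231.] 2
side [142. 185. 148. 222.] 9
scene [277. 280. 274. 293.] -16
scene [221. 246. 221. 267.] 1
scene [236. 284. 240. 271.] -18
scene [307. 200. 297. 221.] -25
scene [255. 265. 255. 279.] 2
scene [253. 258. 253. 246.] 1
scene [286. 222. 286. 231.] -5
[0, [[196.0, 231.0], [198.0, 246.0]], 5.2, [[174.0, 233.0], [176.0, 248.0]], 7.4, [[275.0, 261.0], [274.0, 272.0]], -5.2, [[254.0, 259.0], [254.0, 271.0]], -1.6]
[10, [[196.0, 233.0], [195.0, 247.0]], -6.6, [[174.0, 231.0], [173.0, 245.0]], -4.1, [[275.0, 262.0], [272.0, 276.0]], -14.2, [[254.0, 257.0], [251.0, 271.0]], -11.5]
[20, [[196.0, 235.0], [191.0, 248.0]], -19.8, [[175.0, 229.0], [171.0, 242.0]], -17.1, [[275.0, 264.0], [269.0, 278.0]], -21.0, [[255.0, 256.0], [250.0, 271.0]], -19.1]
```

```bash
python3 -m creep '[[[-0.5,0,-0.3],0,1],[[-0.2,0,-0.6],0,1],[[0,0,-0.7],0,1],[[0,0,-0.7],0,1],[[0,0,-0.6],0,1],[[0,0,-0.2],0,1],[[0,0,0],0,1],[[0.3,0,0],0,1],[[0.3,0,0],0,1],[[0.2,0,0],0,1],[[0.1,0,0],0,1],[[0,0,0],0,1]]'; python3 -m creep '[[[0.1,0,0],0,1],[[0,0,0],0,1]]'
```

```text
clock: 19.95
ee_pos: [0.6527, 0.2255, 0.0796]
tool_rot: [0.708, 0.0, -0.706, -0.001]
wrist_force: [-4.8, -2.2, 21.8]
width: 0.0553
clock: 20.12
ee_pos: [0.6528, 0.2256, 0.0795]
tool_rot: [0.708, 0.0, -0.706, -0.001]
wrist_force: [-7.5, -3.7, 26.8]
width: 0.0556
```

Firmly seated. I'll back off the press, release and rise, then check the jar and get a view of the clamp.

```bash
python3 -m creep '[[[-0.25,0,0],0,1],[[-0.1,0,0],0,0.9],[[0,0,0],0,0.6],[[0,0,0],0,0.45],[[0,0,0],0,0.3],[[0,0,0],0,0.3],[[0,0,0],0,0.3],[[0,0,0],0,0.3]]'; python3 -m creep '[[[-1,0,0],0,0.2],[[-2,0,0],0,0.2],[[-3,0,0],0,0.2],[[-4,0,0],0,0.2],[[-4,0,0],0,0.2],[[-4,0,0],0,0.2],[[-3,0,0],0,0.2],[[-1,0,0],0,0.2],[[0,0,0],0,0.2]]';python3 - <<'E'
from h import *
for n in('side','scene','wrist'): cv2.imwrite(f'pics/{n}2.png',read_camera(n))
print(r.sense()['ee_pos'],r.sense()['joint_pos']); np.save('w2.npy',cam('wrist')[2])
P=[(.653,.226,.004),(.653,.226,.104)]
for n in('side','scene'): print(n,proj(n,P).round())
a=cv2.resize(cv2.imread('pics/side2.png')[190:280,130:230],(400,360));b=cv2.resize(cv2.imread('pics/side2.png')[110:180,250:330],(400,350))
a2=cv2.resize(cv2.imread('pics/scene2.png')[230:310,200:300],(400,240))
o=np.zeros((600,800,3),np.uint8);o[:360,:400]=a;o[:350,400:]=b;o[360:,:400]=a2;o[360:,400:]=cv2.resize(cv2.imread('pics/wrist2.png'),(400,240));cv2.imwrite('pics/l.png',o)
E
```

```text
clock: 20.78
ee_pos: [0.6505, 0.2259, 0.0769]
tool_rot: [-0.707, 0.0, 0.707, -0.0]
wrist_force: [-0.7, -0.2, -0.1]
width: 0.0645
clock: 21.53
ee_pos: [0.6524, 0.2261, 0.3017]
tool_rot: [0.709, 0.001, -0.705, -0.001]
wrist_force: [-0.1, -0.6, 0.2]
width: 0.0738
[0.64994121 0.22557381 0.29531659] [-0.61350288  0.49480037  0.3410845   1.44739092 -0.16904364  1.23183666
 -1.82427449]
side [[177. 249.]
 [174. 219.]]
scene [[256. 281.]
 [256. 258.]]
```

View pics/l.png

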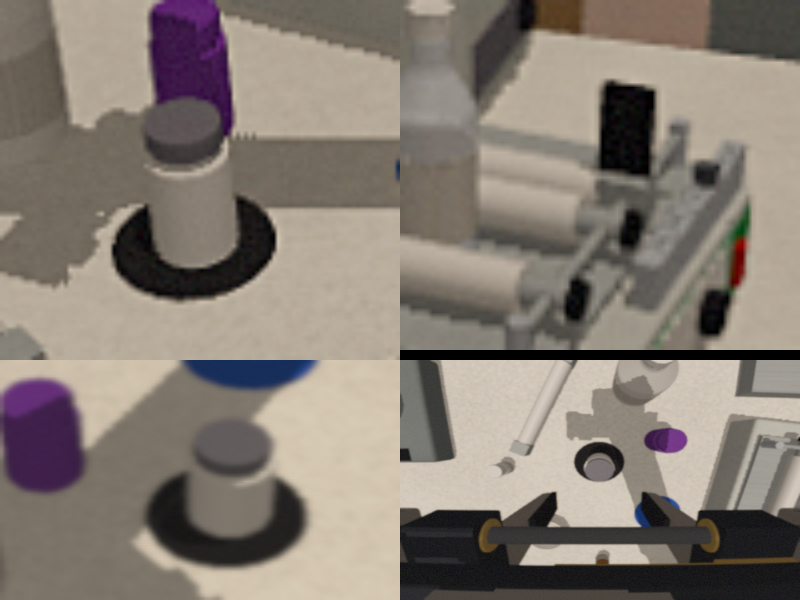

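The jar stands upright and centred on the mat: side crop (193,190), scene crop (232,480). In the side crop the paddle is the black plate at (628,130), and the index block is the dark piece at (707,172) on the front bar. That is 12 pictures, so from here I work by number. Next I'll locate the paddle.

Run:
```python
from h import *
def blobs(n,x0,y0,x1,y1,th=45,mina=6):
    im=cv2.imread(f'pics/{n}2.png'); g=im.max(2); m=np.zeros_like(g); m[y0:y1,x0:x1]=g[y0:y1,x0:x1]<th
    N,l,s,c=cv2.connectedComponentsWithStats(m)
    for i in range(1,N):
        if s[i,4]>=mina: print(n,th,s[i].tolist(),c[i].round(1).tolist())
blobs('side',250,110,330,190); blobs('side',300,130,330,160,75)
blobs('scene',110,110,280,240)
# expected pixel of the paddle in scene along side ray
o,D=ray('side',[(295.5,135)])
for z in(.16,.175,.19):
    p=o+D[0]*((z-o[2])/D[0,2]); print(z,p.round(3),proj('scene',[p]).round(1))
```

```text
side 45 [273, 110, 4, 6, 22] [274.5, 112.5]
side 45 [290, 126, 11, 19, 177] [294.8, 135.3]
side 45 [309, 143, 5, 4, 12] [310.8, 144.8]
side 45 [294, 152, 5, 8, 27] [295.8, 155.4]
side 45 [283, 166, 5, 8, 30] [284.8, 169.5]
side 45 [310, 168, 6, 9, 41] [312.2, 172.0]
side 75 [300, 130, 1, 6, 6] [300.0, 132.5]
side 75 [309, 143, 5, 4, 18] [310.8, 144.4]
side 75 [317, 154, 3, 4, 7] [317.9, 155.6]
scene 45 [265, 110, 13, 9, 93] [271.0, 113.4]
scene 45 [207, 125, 10, 16, 116] [211.0, 132.3]
scene 45 [248, 126, 26, 4, 26] [260.5, 128.4]
scene 45 [221, 132, 59, 64, 819] [254.6, 156.7]
scene 45 [228, 155, 12, 13, 86] [232.6, 160.3]
scene 45 [141, 169, 3, 5, 9] [141.9, 171.2]
scene 45 [146, 175, 4, 7, 16] [147.6, 178.3]
scene 45 [244, 174, 7, 25, 148] [247.0, 186.3]
scene 45 [161, 193, 4, 7, 18] [162.4, 196.4]
0.16 [ 0.449 -0.25   0.16 ] [[205.3 132.2]]
0.175 [ 0.442 -0.217  0.175] [[212.6 131.6]]
0.19 [ 0.436 -0.184  0.19 ] [[220.1 131.1]]
```

Run:
```python
from h import *
print('paddle',tri('side',(294.8,135.3),'scene',(211,132.3)))
for z in(.115,.122,.13):
  f=plane('side',[(295.8,155.4),(284.8,169.5)],z);b=plane('scene',[(141.9,171.2),(147.6,178.3),(162.4,196.4)],z)
  an=lambda d:round(float(np.degrees(np.arctan2(d[1],d[0]))),1)
  print(z,f.round(3).tolist(),b.round(3).tolist(),'y',an(f[1]-f[0])-90,an(b[2]-b[1])-90,'x',an(b[1]-f[0]),an(b[2]-f[1]),np.linalg.norm(f[1]-f[0]),np.linalg.norm(b[2]-b[1]))
m=plane('side',[(310.8,144.6)],.132)[0]; print('block',m, r.sense()['ee_pos'])
```

```text
paddle (array([ 0.44549412, -0.22218878,  0.17143772]), np.float64(3.166848435469836e-05))
0.115 [[0.433, -0.194, 0.115], [0.444, -0.093, 0.115]] [[0.696, -0.259, 0.115], [0.7, -0.215, 0.115], [0.711, -0.114, 0.115]] y -6.200000000000003 -5.799999999999997 x -4.5 -4.5 0.10229310496623253 0.10227848716369888
0.122 [[0.43, -0.181, 0.122], [0.441, -0.08, 0.122]] [[0.699, -0.25, 0.122], [0.704, -0.207, 0.122], [0.714, -0.106, 0.122]] y -6.200000000000003 -5.799999999999997 x -5.5 -5.5 0.10107539643490226 0.10128215031314071
0.13 [[0.427, -0.165, 0.13], [0.438, -0.066, 0.13]] [[0.703, -0.24, 0.13], [0.708, -0.198, 0.13], [0.718, -0.098, 0.13]] y -6.200000000000003 -5.799999999999997 x -6.6 -6.5 0.09968372954195366 0.1001434796267887
block [ 0.3965252  -0.25327882  0.132     ] [0.64994121 0.22557381 0.29531659]
```

The shaker yaw comes out at -6°, consistent across the roller ends, and the paddle is near (0.445,-0.222). I'll turn the gripper so the wrist camera sits on the front side, where it can see the pointer and block, and move above the clamp.

```bash
python3 -m creep '[[[-1,0,0],-4,0.2],[[-1,0,0],-7,0.2],[[-1,0,0],-7,0.2],[[-1,0,0],-7,0.2],[[-1,0,0],-7,0.2],[[0,0,0],-7,0.2],[[0,0,0],-7,0.2],[[0,0,0],-7,0.2],[[0,0,0],-7,0.2],[[0,0,0],-7,0.2],[[0,0,0],-7,0.2],[[0,0,0],-7,0.2]]'; python3 -m creep '[[[0,0,0],-7,0.2],[[0,0,0],-7,0.2],[[0,0,0],-7,0.2],[[0,0,0],-7,0.2],[[0,0,0],-7,0.2],[[0,0,0],-7,0.2],[[0,0,0],-7,0.2],[[0,0,0],-7,0.2],[[0,0,0],-7,0.2],[[0,0,0],-7,0.2],[[0,0,0],-7,0.2],[[0,0,0],-7,0.2]]';python3 -m creep '[[[0,0,0],-7,0.2],[[0,0,0],-2,0.2],[[0,0,0],0,0.2],[[0,0,0],0,0.2],[[0,0,0],0,0.2]]'
python3 - <<'E'
from h import *
s=r.sense();M=R.from_quat(s['tool_rot']).as_matrix();print(M.round(3).tolist(),s['joint_pos'])
t=np.array([.4435,-.222,.30]);print('shift cm',(M.T@(t-s['ee_pos'])*100).round(2))
print('yaw err of tool y vs shaker y',np.degrees(np.arctan2(M[1,1],M[0,1]))-84)
E
```

```text
clock: 22.68
ee_pos: [0.6502, 0.2256, 0.3442]
tool_rot: [-0.535, -0.461, 0.538, -0.46]
wrist_force: [0.1, 0.5, 0.4]
width: 0.0732
clock: 23.68
ee_pos: [0.6501, 0.2256, 0.3443]
tool_rot: [0.089, 0.703, -0.091, 0.7]
wrist_force: [0.1, 0.0, -0.7]
width: 0.0735
clock: 24.1
ee_pos: [0.6507, 0.2256, 0.3459]
tool_rot: [0.037, 0.707, -0.038, 0.705]
wrist_force: [-0.2, -0.7, -0.9]
width: 0.0737
[[-0.002, 0.106, 0.994], [-0.001, 0.994, -0.106], [-1.0, -0.001, -0.002]] [-0.2250302   0.47527664 -0.23697246  1.34691994  0.11041513  1.3346032
  1.00218374]
shift cm [  4.67 -46.7  -15.86]
yaw err of tool y vs shaker y -0.06527193147088894
```

```bash
python3 -m creep '[[[0,-2,-0.8],0,0.2],[[0,-3,-1],0,0.2],[[0,-3.7,-1.3],0,0.2],[[0,-3.7,-1.3],0,0.2],[[0,-3.7,-1.3],0,0.2],[[0,-3.7,-1.3],0,0.2],[[0,-3.7,-1.3],0,0.2],[[0,-3.7,-1.3],0,0.2],[[0,-3.7,-1.3],0,0.2],[[0,-3.7,-1.3],0,0.2],[[0,-3.7,-1.3],0,0.2],[[0,-3.4,-1],0,0.2]]';python3 -m creep '[[[0,-2.5,-0.6],0,0.2],[[0,-1.5,-0.4],0,0.2],[[0,-0.7,-0.4],0,0.2],[[0,0,0],0,0.2],[[0,0,0],0,0.2],[[0,0,0],0,0.2]]'
python3 - <<'E'
from h import *
c=cam('wrist');np.save('w3.npy',c[2]);im=read_camera('wrist');cv2.imwrite('pics/wrist3.png',im);print(r.sense()['ee_pos'])
P={'grip':(.4455,-.222,.202),'ptr':(.4137,-.2187,.132),'blk':(.3965,-.253,.132)}
for k,v in P.items(): print(k,proj('wrist',[v],c).round())
g=im.max(2)
for th in(45,70):
    N,l,s,ce=cv2.connectedComponentsWithStats((g<th).astype(np.uint8))
    for i in range(1,N):
        if s[i,4]>25: print(th,s[i].tolist(),ce[i].round(1).tolist())
E
```

```text
clock: 25.1
ee_pos: [0.4615, -0.1757, 0.3475]
tool_rot: [0.038, 0.706, -0.038, 0.706]
wrist_force: [0.5, -0.1, 0.1]
width: 0.0734
clock: 25.6
ee_pos: [0.445, -0.2175, 0.3474]
tool_rot: [0.036, 0.706, -0.036, 0.706]
wrist_force: [-0.7, 0.1, -0.1]
width: 0.0732
[ 0.44506222 -0.21750536  0.34740778]
grip [[250. 185.]]
ptr [[251. 151.]]
blk [[224. 141.]]
45 [241, 123, 16, 5, 72] [248.6, 124.9]
45 [275, 156, 17, 6, 86] [283.0, 158.2]
45 [345, 157, 17, 4, 65] [353.1, 158.5]
45 [247, 163, 8, 35, 271] [250.6, 180.3]
45 [165, 212, 36, 58, 1131] [184.2, 244.0]
45 [309, 212, 36, 57, 1132] [324.8, 243.8]
45 [371, 215, 141, 109, 7892] [443.2, 278.3]
45 [0, 241, 512, 143, 28721] [236.7, 337.0]
70 [0, 0, 39, 15, 443] [16.9, 5.4]
70 [241, 122, 17, 7, 92] [249.5, 125.1]
70 [274, 155, 19, 7, 119] [282.9, 158.1]
70 [344, 156, 19, 6, 96] [352.7, 158.7]
70 [246, 162, 10, 36, 326] [250.5, 179.6]
70 [0, 211, 512, 173, 52530] [262.6, 312.4]
```

Run:
```python
from h import *
g=cv2.imread('pics/wrist3.png').max(2)
print('cols',list(range(192,264,3)))
for y in range(126,166,2): print(y,*g[y,192:264:3])
```

```text
cols [192, 195, 198, 201, 204, 207, 210, 213, 216, 219, 222, 225, 228, 231, 234, 237, 240, 243, 246, 249, 252, 255, 258, 261]
126 209 209 192 185 184 161 196 210 212 207 209 208 210 207 208 209 90 31 33 32 30 15 93 147
128 202 201 176 174 173 134 184 206 207 204 200 201 201 199 203 204 107 81 83 87 81 55 99 143
130 146 149 131 133 144 121 138 168 191 192 188 188 186 186 186 179 159 158 166 161 153 112 117 129
132 168 169 170 169 169 170 168 174 180 183 180 181 179 178 177 174 174 175 175 175 154 122 122 121
134 188 190 187 190 188 189 188 187 186 186 186 189 186 184 186 186 186 187 186 187 148 125 128 128
136 171 171 169 171 171 169 168 163 151 153 161 170 169 167 165 163 168 173 171 167 135 119 118 116
138 174 175 172 176 174 176 176 130 87 88 129 176 179 176 176 179 175 178 176 141 116 118 118 118
140 173 181 161 180 169 180 181 100 80 82 125 174 180 183 171 182 171 182 179 132 119 108 120 114
142 169 181 158 180 168 179 180 99 80 81 122 171 180 180 164 182 160 183 176 122 120 101 119 110
144 170 180 159 180 172 180 180 101 81 83 118 171 180 181 164 182 159 182 175 114 120 104 121 
[... 283 characters left out ...]
 123 127 126 128
152 174 168 172 186 170 171 182 185 155 132 131 162 168 175 180 167 170 180 151 128 120 130 126 128
154 178 179 180 181 182 180 181 179 172 150 151 172 176 176 179 177 178 182 140 123 114 125 119 124
156 163 164 165 162 163 163 162 164 163 160 161 160 160 160 159 160 159 156 109 105 107 106 105 108
158 166 165 166 165 166 164 166 165 169 166 166 165 164 162 166 165 165 136 96 102 105 99 96 101
160 165 167 166 168 167 165 164 164 166 166 164 166 166 164 163 166 154 100 92 91 98 92 91 96
162 164 166 167 166 165 167 168 167 166 164 167 166 166 166 166 165 150 112 101 70 74 91 105 103
164 166 165 165 165 166 166 162 166 164 167 166 166 164 163 166 165 141 111 97 23 25 68 108 105
```

Run:
```python
from h import *
c=(cam('wrist')[0],cam('wrist')[1],np.load('w3.npy'))
b=plane('wrist',[(217,143)],.139,c)[0];p=plane('wrist',[(250.5,180)],.202,c)[0]
yd=np.array([.1045,.9945,0]);xd=np.array([.9945,-.1045,0])
print(b,p,'dy mm',(b-p)@yd*1000,'dx',(b-p)@xd*1000)
s=r.sense();M=R.from_quat(s['tool_rot']).as_matrix();print('to grip cm',M.T@(np.array([p[0],p[1],.175])-s['ee_pos'])*100)
```

```text
[ 0.3980192  -0.26255301  0.139     ] [ 0.4400364  -0.22087534  0.202     ] dy mm -45.839237657585215 dx -37.43079094254297
to grip cm [17.24057815 -0.39388375 -0.46681264]
```

Run:
```python
from h import *
xd=np.array([.9945,-.1045,0]);yd=np.array([.1045,.9945,0]);g=np.array([.443,-.221,0])
s=512/800
# cap tops at z=.273: side (800-scale) bottle near (400,178), far (364,~185); scene1 crop c (400x300): (150,325),(222,305)
for n,p,z in[('side',(400*s,178*s),.27),('side',(400*s,248*s),.105),('scene',(110+150*.4,130+25*110/300),.27),('scene',(110+222*.4,130+3*110/300),.27),('scene',(110+165*.4,130+145*110/300),.105),('scene',(110+230*.4,130+115*110/300),.105)]:
    q=plane(n,[p],z)[0]; print(n,q.round(3),'rel grip x,y mm',((q-g)@xd*1000).round(),((q-g)@yd*1000).round())
```

```text
side [ 0.544 -0.119  0.27 ] rel grip x,y mm 90.0 112.0
side [ 0.552 -0.151  0.105] rel grip x,y mm 102.0 81.0
scene [ 0.644 -0.141  0.27 ] rel grip x,y mm 191.0 101.0
scene [ 0.559 -0.122  0.27 ] rel grip x,y mm 105.0 111.0
scene [ 0.642 -0.149  0.105] rel grip x,y mm 190.0 93.0
scene [ 0.55  -0.14   0.105] rel grip x,y mm 98.0 92.0
```

```bash
python3 -m creep '[[[1,-0.2,-0.1],0,0.45],[[2.5,-0.2,-0.1],0,0.45],[[3,0,0],0,0.45],[[3,0,0],0,0.45],[[3,0,0],0,0.45],[[2.3,0,0],0,0.45],[[1.4,0,0],0,0.45],[[0.8,0,0],0,0.45],[[0,0,0],0,0.45],[[0,0,0],0,0.45],[[0,0,0],0,0.45]]';python3 -m creep '[[[0,0,0],0,0.65],[[0,0,0],0,0.75],[[0,0,0],0,0.85],[[0,0,0],0,1],[[0,0,0],0,1],[[0,0,0],0,1],[[0,0,0],0,1],[[0,0,0],0,1]]'
python3 - <<'E'
from h import *
c=cam('wrist');im=read_camera('wrist');cv2.imwrite('pics/wrist4.png',im);np.save('w4.npy',c[2])
s=r.sense();print(s['ee_pos'],s['wrist_force'])
x0,y0=proj('wrist',[(.398,-.2625,.139)],c)[0].astype(int);print(x0,y0)
g=im.max(2);print('cols',list(range(x0-24,x0+80,4)))
for y in range(y0-24,y0+60,4): print(y,*g[y,x0-24:x0+80:4])
E
```

```text
clock: 26.57
ee_pos: [0.4427, -0.223, 0.1784]
tool_rot: [0.037, 0.706, -0.037, 0.707]
wrist_force: [1.1, -0.9, 0.6]
width: 0.0505
clock: 27.23
ee_pos: [0.4421, -0.2219, 0.1776]
tool_rot: [0.037, 0.706, -0.036, 0.706]
wrist_force: [-0.0, 3.5, 3.4]
width: 0.012
[ 0.4421103  -0.22193096  0.17762754] [-0.21388243  4.9356322   3.26870256]
191 163
cols [167, 171, 175, 179, 183, 187, 191, 195, 199, 203, 207, 211, 215, 219, 223, 227, 231, 235, 239, 243, 247, 251, 255, 259, 263, 267]
139 152 153 154 149 149 157 171 179 176 180 181 179 179 179 180 180 178 177 178 178 174 142 132 129 131 129
143 201 202 202 202 199 200 200 199 201 202 202 201 201 198 201 200 199 199 200 198 175 139 141 140 139 136
147 185 185 183 184 183 183 181 183 184 182 184 182 182 180 180 180 177 181 178 178 135 128 130 126 129 127
151 167 167 167 170 166 127 93 88 90 159 172 173 170 170 173 172 173 173 172 125 123 120 121 121 124 121
155 189 175 190 189 156 90 90 87 66 171 191 185 192 192 180 193 193 178 186 130 125 127 130 126 125 127
159 190 159 188 190 157 89 89 89 74 158 190 175 192 193 153 190 192 155 177 131 116 127
[... 876 characters left out ...]
7 175 175 175 176 175 174 176 175 175 174 175 175 174 172 117 105 98 103 103 103 101 102 102 102
199 173 173 174 175 174 173 176 174 174 170 174 174 175 173 174 164 117 112 118 117 100 49 45 47 112 119
203 131 153 143 133 127 149 154 133 134 121 150 148 135 131 137 139 114 106 120 118 58 21 22 21 85 118
207 173 172 172 173 172 174 172 174 174 175 172 171 174 174 163 116 116 109 117 115 40 17 25 22 71 116
211 164 164 165 166 164 164 166 164 165 157 113 124 145 125 120 111 110 104 102 54 19 26 16 17 37 56
215 123 120 149 140 136 119 159 142 140 127 116 114 110 112 113 95 86 84 61 23 15 24 9 16 8 21
219 117 117 118 112 116 117 117 117 117 117 113 116 113 115 109 85 84 87 49 26 21 17 18 21 16 29
```

Run:
```python
from h import *
c=(cam('wrist')[0],cam('wrist')[1],np.load('w4.npy'))
g=cv2.imread('pics/wrist4.png').max(2)
for y in(155,159,163,167): print(y,*g[y,180:206])
s=r.sense();M=R.from_quat(s['tool_rot']).as_matrix()
for px in(184.5,197,201):
    for z in(.139,.125): print(px,z,(M.T@(plane('wrist',[(px,161)],z,c)[0]-s['ee_pos'])*1000).round(1))
```

```text
155 192 189 181 156 119 97 90 90 87 88 88 90 87 88 89 87 88 86 81 66 54 66 123 171 187 191
159 191 189 181 157 123 96 91 89 87 88 88 89 89 88 87 89 88 90 85 74 58 61 107 158 181 190
163 189 189 184 172 139 105 93 89 89 90 89 89 89 84 85 87 89 83 86 78 59 55 95 146 177 188
167 190 189 188 178 148 110 96 90 87 87 89 90 89 87 88 90 88 91 89 77 60 51 74 128 172 188
184.5 0.139 [ 38.6 -50.2 -41.3]
184.5 0.125 [ 52.6 -53.9 -39.4]
197 0.139 [ 38.6 -41.1 -41.3]
197 0.125 [ 52.6 -44.2 -39.3]
201 0.139 [ 38.6 -38.2 -41.3]
201 0.125 [ 52.6 -41.  -39.3]
```

```bash
python3 -m creep '[[[0,-0.3,0],0,1],[[0,-0.5,0],0,1],[[0,-0.6,0],0,1],[[0,-0.6,0],0,1],[[0,-0.6,0],0,1],[[0,-0.6,0],0,1],[[0,-0.6,0],0,1],[[0,-0.5,0],0,1],[[0,-0.3,0],0,1],[[0,0,0],0,1],[[0,0,0],0,1],[[0,0,0],0,1]]'
python3 - <<'E'
from h import *
c=cam('wrist');im=read_camera('wrist');cv2.imwrite('pics/wrist5.png',im)
s=r.sense();M=R.from_quat(s['tool_rot']).as_matrix();print(s['ee_pos'],s['wrist_force'],s['width'],'moved',M.T@(s['ee_pos']-np.array([.4421,-.2219,.1776]))*1000)
print('exp block px',proj('wrist',[(.398,-.2625,.139)],c)[0])
g=im.max(2);x0=236
print('cols',list(range(x0,x0+60,2)))
for y in list(range(147,200,3)): print(y,*g[y,x0:x0+60:2])
for px in(248,256,264): print(px,(M.T@(plane('wrist',[(px,161)],.139,c)[0]-s['ee_pos'])*1000).round(1),(M.T@(plane('wrist',[(px,180)],.132,c)[0]-s['ee_pos'])*1000).round(1))
E
```

```text
clock: 28.28
ee_pos: [0.4374, -0.2666, 0.1776]
tool_rot: [0.037, 0.706, -0.036, 0.706]
wrist_force: [-1.9, 8.6, 5.3]
width: 0.0117
[ 0.43734265 -0.26657457  0.1776157 ] [-1.08550545  7.85929368  4.94015254] 0.011959289584280988 moved [ -0.12342293 -44.92682184  -0.12189984]
exp block px [253.7337046  163.34996181]
cols [236, 238, 240, 242, 244, 246, 248, 250, 252, 254, 256, 258, 260, 262, 264, 266, 268, 270, 272, 274, 276, 278, 280, 282, 284, 286, 288, 290, 292, 294]
147 180 179 181 180 181 181 180 178 179 180 179 180 180 181 177 163 131 128 125 128 128 128 130 131 131 132 133 130 132 129
150 148 152 153 151 147 134 128 126 129 122 121 118 130 137 121 112 112 110 114 112 110 111 114 113 113 114 112 113 109 110
153 192 192 190 192 177 99 78 78 78 79 77 75 120 147 128 128 129 132 128 129 130 127 127 127 128 129 126 128 126 129
156 193 194 186 166 175 99 88 92 93 91 91 88 103 129 128 120 109 130 129 129 131 130 112 126 130 128 127 127 112 120
159 193 191 182 157 173 95 93 88 91 86 90 84 79 121 127 118 106 128 127 128 127 125 100 124 128 129 128 127 106 118
162 191 192 181 157 174 96 88 
[... 952 characters left out ...]
59 130 112 112 117 114 111 112 112 110 114 111 110 111 117 116 116 115 114 115 115 118 113 116 112
189 162 119 115 116 111 105 97 98 103 114 113 99 100 98 101 99 100 98 106 117 118 116 119 117 120 117 119 117 115 115
192 144 115 119 116 102 98 99 98 101 116 110 98 99 99 100 98 99 97 99 116 117 121 117 117 116 117 114 115 117 113
195 132 124 126 112 100 99 100 100 102 104 100 102 98 102 102 99 100 101 99 106 117 116 115 118 116 117 116 114 117 115
198 161 166 142 121 113 115 102 82 78 82 81 83 92 109 113 116 112 113 115 111 116 117 115 115 116 116 117 115 120 117
248 [ 38.6  -4.2 -41.2] [ 45.6  -4.5 -25.7]
256 [ 38.7   1.5 -41.2] [ 45.6   1.6 -25.7]
264 [ 38.7   7.3 -41.2] [ 45.7   7.7 -25.7]
```

The block's top centre is at tool y ≈ -0.6 mm and the pointer at about +1 mm. The wrist reads 8.6 N, which matches the spring at 45 mm. I'll trim by 1 mm more, check, and hand in.

```bash
python3 -m creep '[[[0,-0.1,0],0,1],[[0,0,0],0,1],[[0,0,0],0,1],[[0,0,0],0,1],[[0,0,0],0,1]]'
python3 - <<'E'
from h import *
im=read_camera('wrist').max(2); row=im[156:168].mean(0).astype(int); k=np.where(row[235:275]<105)[0]+235; s=r.sense();c=cam('wrist');M=R.from_quat(s['tool_rot']).as_matrix()
print('block cols',k.min(),k.max(),(M.T@(plane('wrist',[((k.min()+k.max())/2,161)],.139,c)[0]-s['ee_pos'])*1000).round(1))
print('pointer row190',*im[188:193,244:266].mean(0).astype(int))
now=read_camera('side').astype(int);old=cv2.imread('pics/side2.png').astype(int)
for n,b in(('jar',(160,212,192,262)),('dish',(210,275,260,315)),('vial_a',(130,280,155,312)),('vial_b',(280,250,305,282))): 
    x0,y0,x1,y1=b; d=abs(now-old)[y0:y1,x0:x1].mean(2); print(n,d.mean().round(1),(d>40).mean().round(3))
print(s['width'],s['wrist_force'],s['clock'],np.abs(s['dq']).max())
r.sign_off()
E
```

```text
clock: 28.75
ee_pos: [0.4373, -0.2674, 0.1776]
tool_rot: [0.037, 0.706, -0.036, 0.706]
wrist_force: [-1.1, 8.7, 5.5]
width: 0.012
block cols 247 268 [ 38.7   2.7 -41.3]
pointer row190 111 106 101 98 97 98 96 98 103 112 117 117 112 104 98 98 97 99 97 98 98 97
jar 11.9 0.122
dish 5.0 0.0
vial_a 4.7 0.0
vial_b 5.0 0.0
0.01160377077232771 [-1.61421373  8.94065804  5.32418626] 28.8 0.0011254142417654808
the job is handed in; nothing more can be done
```

The job is handed in at 28.8 s with the gripper still holding the clamp open. No verdict comes back, and one last check on the jar was inconclusive.

- **Jar:** The tool can only turn about its own axis, so I tipped the jar by pushing its foot against the mat's edge. I lifted it to about 40° and then about 45° (my estimates range from 38 to 50°), holding each for about a second. I straightened it against the same edge, set it near the mat's centre and let go. The pictures after release showed it upright and wholly on the mat.
- **Clamp:** I pinched the paddle (12 mm opening) and pulled it out about 46 mm. The wrist force of 8.7–8.9 N along the slide agrees with the spring at that opening, and the arm was still.
- **Alignment:** Before a last 1 mm trim, the pointer was about 1.5 mm from the middle of the index block. After the trim the pointer was still seen at column 254–255. The automatic block reading then gave a 2.7 mm offset, which I think is widened by a neighbouring shadow. Both are inside the 6 mm limit.
- **Bystanders:** The dish and vials showed no change in the side view. I did not check the bottles at the end.
- **Check that disagreed:** 12% of the pixels around the jar had changed since its release. I put that down to the arm's shadow moving off it, since nothing went near the jar, but I had no pictures left to confirm it.

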